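# Fit a keyed stub shaft into a clamped sprocket

### The job

Swing the toggle clamp over centre so that its pad holds the sprocket down, and let go of the lever. Then take the keyed shaft (not the plain one, which stays standing in the rack) and put it key end down into the sprocket's bore, turning it until the key slips into the keyway, and push it fully home against the spring plug, collar on the hub. Finish while still holding the shaft and pressing its collar onto the hub, ready for the grub screw, with the clamp still shut.

Things in the scene. Friction and masses are not known exactly. Their poses are not given: they have to be found in the camera images.
- toggle_fixture: Steel fixture fixed on the bench: plate 160 x 100 x 12 mm with a hold-down toggle clamp, and a nest plate 60 x 96 x 12 mm flush to its front edge (in all x -140..+80, y +-50 mm). Origin: centre of the 160 mm plate's underside, on the bench; x points from nest to clamp. Shut, the clamp's bar (12 mm wide) tops out at 54 mm, its 18 mm pad is at x -58, its handle stands at x +33..57 up to z 165 mm.
- toggle_fixture_lever (a joint): Clamp lever, bar and handle in one rigid piece: 0 = shut on nothing, 0.01 to 0.03 = pad on the sprocket, 1.48 = wide open. As it opens the bar rises and the handle swings to the fixture's +x and down. Rests open at 1.1 to 1.3. A sprung link makes dead centre at 0.25 rad: below 0.08 rad it snaps down and keeps pressing by itself. Shutting takes up to 0.8 N m (10 N at the grip).
- lever_hinge (a point): Centre of the clamp's hinge pin, 49 mm above the bench, at x +30 mm of the fixture. The hinge axis is the fixture's y axis; this point has the fixture's axes.
- lever_grip (a point): Middle of the lever's handle, which is 22 mm wide (along the fixture's y), 24 mm thick, 71 mm long. From the hinge it lies 15 mm along x and 81 mm along z of the lever's own axes (the fixture's axes turned about y by the joint value q, so the handle leans by q from upright to the fixture's +x). Its z axis runs along the handle to the free end, 35 mm on.
- nest_centre (a point): Centre of the nest, 12 mm above the bench, at x -93 mm of the fixture: the sprocket's underside is centred here on the spring plug.
- sprocket: Steel 18-tooth sprocket lying in the nest with its hub up, loose until clamped: tooth plate 78 mm across and 7 mm thick, hub 40 mm across, 28 mm high in all. Origin: centre of its underside, 12 mm above the bench. Bore 22 mm right through along z, chamfered 1 mm at the mouth; keyway in the bore's side towards the sprocket's +x, 7.8 mm wide, out to 14.6 mm from the axis, over the full height.
- hub_face (a point): Centre of the hub's upper face on the bore's axis, 40 mm above the bench. Axes as the sprocket: x points to the keyway.
- spring_plug (a joint): Travel of the brass spring plug that centres the sprocket in the nest: 0 = up, its top 9 mm above the sprocket's underside inside the bore; grows as it is pressed down, about 8 mm (0.008) with the shaft fully home. It pushes back with 7 N at first, about 11 N there: enough to lift the shaft if it is let go.
- keyed_shaft_grip (a point): Steel stub shaft with a key, upright in the rack, 91 mm long, 0.14 to 0.28 kg. This point: on its axis, 66 mm above its lower end, in the round upper spindle (18 mm across, 33 to 91 mm up) where it is grasped. z points up the shaft, x towards the key. A 6 mm slot in the spindle's top 20 mm, on the key's side, shows from above. Point's height: 88 mm in the rack, 79 mm fully home in the sprocket.
- collar_face (a point): Centre of the lower face of the keyed shaft's collar (34 mm across, 6 mm thick), 27 mm above its lower end, 39 mm below the grip point; axes as the shaft. Below it: journal 20 mm across with a 3 mm lead chamfer at the end; the key, 6 mm wide, from 9 to 25 mm above the end, reaching 13 mm from the axis. Out of line, the key stops on the hub's face with the collar 18 mm above it.
- plain_shaft_grip (a point): The same point of a second shaft in the rack: alike in every size, but with neither key nor slot. It stays there.
- shaft_rack: Beech block 58 x 124 x 30 mm fixed on the bench, with two bores 8 mm deep, 70 mm apart along its y, in which the shafts stand, either in either bore. Origin: centre of the underside.

How it is judged (in metres and radians):
On the way, in this order (a step that is already met when the one before it is completed fails the run):
1. the toggle clamp is shut over centre with its pad pressed on the sprocket, and its lever has been let go (value of joint toggle_fixture_lever below 0.06 rad and contact force between toggle_fixture_lever and sprocket above 1 N and contact force between the arm and toggle_fixture_lever below 0.1 N), for 0.2 s.
2. the keyed shaft has been lifted out of the rack (its lower end more than 45 mm above the bench) (height (world z) of keyed_shaft_grip above 0.111 m), for 0.1 s.
3. the key has slipped into the keyway (the shaft is in line with the bore, less than 14 mm from home) (z of collar_face in the frame of hub_face below 0.014 m and horizontal distance between collar_face and hub_face below 0.003 m and angle between the x axis of collar_face and the x axis of hub_face, either way round below 0.2 rad), for 0.1 s.
At the end, for the whole second after the job is handed in: Collar within 1.5 mm of the hub, shaft within 2.5 mm and 0.06 rad of the bore, plug down over 6 mm; fingers grip it (over 2 N) and press it on the sprocket (over 1 N); clamp below 0.06 rad, pad on sprocket (over 0.5 N); sprocket flat, within 4 mm of its nest; plain shaft moved under 20 mm (z of collar_face in the frame of hub_face below 0.0015 m and horizontal distance between collar_face and hub_face below 0.0025 m and angle between the z axis of collar_face and the z axis of hub_face, either way round below 0.06 rad and value of joint spring_plug above 0.006 m and contact force between keyed_shaft and sprocket above 1 N and contact force between the fingers and keyed_shaft above 2 N and value of joint toggle_fixture_lever below 0.06 rad and contact force between toggle_fixture_lever and sprocket above 0.5 N and horizontal distance between nest_centre and sprocket below 0.004 m and angle between sprocket's own z axis and vertical below 0.04 rad and distance of plain_shaft_grip from where it was at the start of the episode below 0.02 m); the arm keeps its last pose, push and grip.
It fails at once if the plain shaft is knocked over or taken out of the rack (angle between plain_shaft_grip's own z axis and vertical above 0.5 rad or height (world z) of plain_shaft_grip above 0.105 m).
It also fails if it takes over 61 s, if anything falls off the work surface, if the arm or the gripper's body presses on something with over 40 N, if the wrist force passes 120 N, or if a joint passes its speed limit or range.

### The arm

A 6-joint arm with a two-finger parallel gripper is mounted at the origin on a cart in front of the work surface, level with it; the furniture and walls round the work are solid. World frame = base frame: x ahead of the robot, y to its left, z up, the work surface at z = 0. Lengths are in mm, angles in rad, forces in N, time in s.
With the tool pointing down it reaches from about 225 to 875 mm from the base axis. Payload 3.4 kg.
Tool frame: the origin (TCP) lies at the centre of the arm's flange, where the gripper is bolted on; the fingertips stand 173 mm ahead of it and the grasp point (between the pads) lies 155 mm ahead of it; z points along the fingers, y is the line along which they close (so a half turn about z gives the same grasp; the last joint's range is limited). The gripper opens to 85 mm and grips with 20 to 120 N. Pads are 22 mm wide; open, the fingers measure 114 mm over their backs; the gripper's body (76 mm by 85 mm) begins 54 mm behind the grasp point. The pads swing forward as they close: fully open they stand 13 mm farther back than shut.
Start: joints at [-1.248, 0.276, 1.505, -0, 1.361, -0.121], TCP at [246.889, -519.317, 404.728] pointing down, gripper open.
Joint ranges: [-2.89, 2.89], [-0.75, 2.08], [0.22, 2.7], [-1.18, 4.32], [0.11, 2.71], [-2.7, 2.7]. Speed limits (rad/s): [2.57, 2.57, 3.14, 3.14, 3.14, 3.14].

### API

Orientations are given as a rotation vector (axis times angle).
In Python, from cell import bot, viewer, recognise, outline_of, spot_point gives the robot as it stands.
- The arm moves only by the shell command python3 -m crank 'ROWS' [FORCE]. ROWS is JSON, a list of rows, each a list of 3 entries, a list of its own where there are three numbers: the opening, from 0 (shut) to 1 (fully open), then the shift along the tool's x, y, z in cm, then the turn about the tool's z in degrees. A call has 1 to 12 rows; each row shifts and turns the commanded pose from where the row before left it, along the tool's axes as they then stand; what a row does not reach is not made up. A row lasts 1/12 s, in which the tool goes at most 41.7 mm and 7.16 degrees, less where a joint would pass 70% of its speed; a pose out of reach is approached as far as the arm can. A call is refused whole if a number of a shift passes 4.17 or a number of a turn 7.16, either way. A call with a gripper value outside its range is refused whole. The fingers move at their own pace and stop on an object; FORCE is the grip in N (left out, the last holds). Time passes only in rows, so rows that do not move let the fingers close. It gives the time, the measured TCP pose, the force, the opening and the grip force at its end, in the units of the state.
- bot.get_obs(): the state, without advancing time (a new reading comes with each control period).
- viewer.camera(name): name is "scene" or "top"; returns a dict with "pixels" (420x560x3 uint8, blue, green, red), "K" (3x3 intrinsics, pixels), "xyz" and "rotation" of the camera in the world. Camera axes: x right, y up, looking along -z (the intrinsics and any distortion apply to the point x, -y, -z); pixel columns grow to the right and rows downward; lengths in mm; the calibration is good to about 2 mm. A picture is of the moment at which its call begins. There is no depth.
- bot.job_done(): hands the job in; it is judged then, once.
Trained networks look in a picture, given as the dict that the camera call returned (one of the last four; its "shot" number tells which), for a name from the list of things; names that differ only in an ending like _2 or _b are one class to them, and where a whole thing is asked for, a point or a joint stands for the part that bears it (a point fixed in the world has none). Each returns a list of dicts, best first, with "score" (0 to 1); they miss things now and then, are a little off and sometimes report something else, mostly with a low value. They report only what shows in the picture. A call takes as long as a camera call.
- recognise(label, picture): "rect" ([left, top, right, bottom] in pixels, round what is visible of it).
- outline_of(label, picture): "region" (420x560 bool, what is visible of it) and "rect" ([left, top, right, bottom] in pixels, round what is visible of it).
- spot_point(label, picture): "xy" ([column, row] in pixels: a listed point, or the origin of a listed thing).
The state is a dict: "time_s": time; "joint_pos": joint angles; "dq": joint speeds; "joint_efforts": joint torques, N m; "eef_pos": TCP position; "eef_rot": TCP orientation; "force": force on the tool from outside, world axes, zero at the start; "torque": the same for the moment, N m; "finger_gap": opening from 0.0 (shut) to 1.0 (fully open); "grip_force": force on a finger pad.
Only numpy, scipy, OpenCV 4.12 (cv2) and the standard library are available. Lean on these libraries where they do the work, as an engineer would, in place of code of your own. Each camera call takes 0.05 s, during which the arm holds its last target. There are 200 camera calls.

## Working session

There is one attempt and no reset: what is moved stays moved. The work goes in short steps, Python scripts to look and compute and a shell command to move; the robot and the scene stay as the last step left them, time stands still between calls to the robot, and variables do not carry over. Pictures are saved under pics/ and viewed, at most 10 in all, crops included, and the job is handed in when it is done.

```bash
ls; mkdir -p pics
cat > h.py <<'E'
import numpy as np, cv2
from cell import bot, viewer, recognise, outline_of, spot_point
from scipy.spatial.transform import Rotation as R
def ray(c,uv):
    K=np.array(c["K"]);d=np.linalg.solve(K,[uv[0],uv[1],1.]);d=np.array([d[0],-d[1],-d[2]])
    Rm=np.array(c["rotation"]); Rm=Rm if Rm.shape==(3,3) else R.from_rotvec(Rm).as_matrix()
    d=Rm@d; return np.array(c["xyz"],float),d/np.linalg.norm(d)
def tri(rs):
    A=0;b=0
    for o,d in rs:
        P=np.eye(3)-np.outer(d,d);A=A+P;b=b+P@o
    x=np.linalg.solve(A,b); return x,[round(float(np.linalg.norm((np.eye(3)-np.outer(d,d))@(x-o))),1) for o,d in rs]
def atz(c,uv,z):
    o,d=ray(c,uv); return o+d*(z-o[2])/d[2]
def proj(c,p):
    Rm=np.array(c["rotation"]); Rm=Rm if Rm.shape==(3,3) else R.from_rotvec(Rm).as_matrix()
    q=Rm.T@(np.array(p,float)-c["xyz"]);q=np.array(c["K"])@[q[0],-q[1],-q[2]];return q[:2]/q[2]
E
cat > a.py <<'E'
from h import *
np.set_printoptions(precision=1,suppress=True)
cs={n:viewer.camera(n) for n in("scene","top")}
for n,c in cs.items():
    cv2.imwrite(f"pics/{n}0.png",c["pixels"]);print(n,{k:(np.array(v).tolist() if k!="pixels" else 0) for k,v in c.items()})
for l in["toggle_fixture","lever_hinge","lever_grip","nest_centre","sprocket","hub_face","keyed_shaft_grip","collar_face","plain_shaft_grip","shaft_rack"]:
    r={n:spot_point(l,c) for n,c in cs.items()}
    for n in r: print(l,n,[(np.round(x["xy"],1).tolist(),round(x["score"],2)) for x in r[n][:3]])
    if all(r.values()):
        x,e=tri([ray(cs[n],r[n][0]["xy"]) for n in cs]);print("   ",x,e)
print(bot.get_obs())
E
python3 a.py
```

```text
pics
scene {'pixels': 0, 'K': [[519.0505709244363, 0.0, 277.43966436985943], [0.0, 519.0505709244363, 204.68187525961417], [0.0, 0.0, 1.0]], 'xyz': [140.12696260487118, 619.7631939967184, 480.7958562900634], 'rotation': [0.35197975648917845, -1.498381668775284, -2.253164384782475], 'shot': 1}
top {'pixels': 0, 'K': [[385.546641132605, 0.0, 277.93866603478125], [0.0, 385.546641132605, 210.30507678863134], [0.0, 0.0, 1.0]], 'xyz': [468.8564306073706, -170.11688738245243, 958.8843748497396], 'rotation': [0.0924283598964228, -0.08107316031587428, -1.5932410631195804], 'shot': 2}
toggle_fixture scene [([227.9, 286.1], 0.69), ([312.9, 201.0], 0.49)]
toggle_fixture top [([362.8, 209.6], 0.66), ([221.2, 215.6], 0.6), ([217.9, 208.2], 0.47)]
    [ 674.6 -363.4 -206.5] [99.2, 99.2]
lever_hinge scene [([211.3, 257.0], 0.77), ([312.3, 180.7], 0.4)]
lever_hinge top [([218.5, 205.2], 0.84)]
    [590.5 -20.7  52. ] [6.4, 6.4]
lever_grip scene [([178.3, 234.3], 0.77), ([313.1, 180.3], 0.15)]
lever_grip top [([214.6, 256.0], 0.69), ([218.2, 166.3], 0.62)]
    [529.1  21.7 126.2] [79.6, 79.6]
nest_cen
[... 557 characters left out ...]
.1, 210.2], 0.45)]
    [ 562.5 -357.8   50.2] [2.6, 2.6]
plain_shaft_grip scene [([297.9, 189.8], 0.89)]
plain_shaft_grip top [([335.3, 210.1], 0.47)]
    [ 564.7 -294.1   88.2] [2.5, 2.5]
shaft_rack scene [([306.3, 225.8], 0.72)]
shaft_rack top [([343.4, 212.3], 0.76)]
    [ 564.1 -330.4   -8.9] [2.9, 2.9]
{'time_s': 1.1, 'joint_pos': array([-1.2,  0.3,  1.5, -0. ,  1.4, -0.1]), 'dq': array([-0.,  0.,  0., -0.,  0.,  0.]), 'joint_efforts': array([  0. , -41.7, -24.6,  -0. ,   0. ,  -0. ]), 'eef_pos': array([ 246.9, -519.3,  404.7]), 'eef_rot': array([ 3.1,  0.7, -0. ]), 'force': array([-0.4, -0.2,  0.5]), 'torque': array([-0., -0., -0.]), 'grip_force': 0.0, 'finger_gap': 0.9985610365699873}
```

View images.

Run:
```python
import cv2
a=cv2.imread('pics/scene0.png');b=cv2.imread('pics/top0.png')
cv2.imwrite('pics/s1.png',cv2.resize(a[110:360,130:380],None,fx=2.4,fy=2.4,interpolation=3))
cv2.imwrite('pics/t1.png',cv2.resize(b[130:290,180:400],None,fx=3.6,fy=3.6,interpolation=3))
```

```text
(no output)
```

View pics/s1.png

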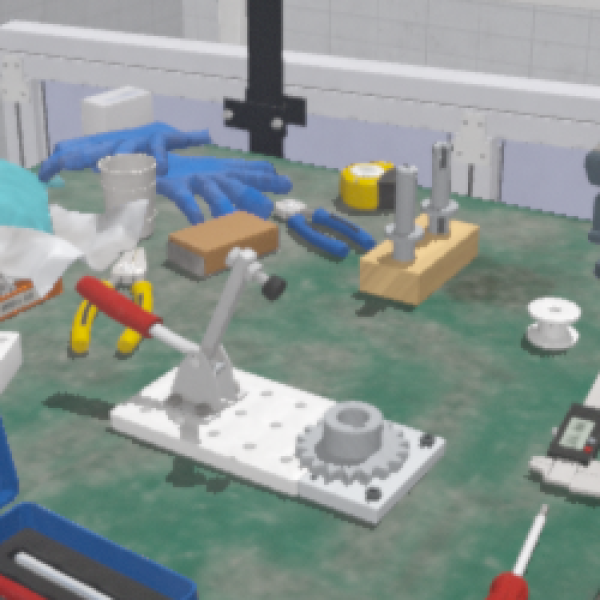

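View pics/t1.png

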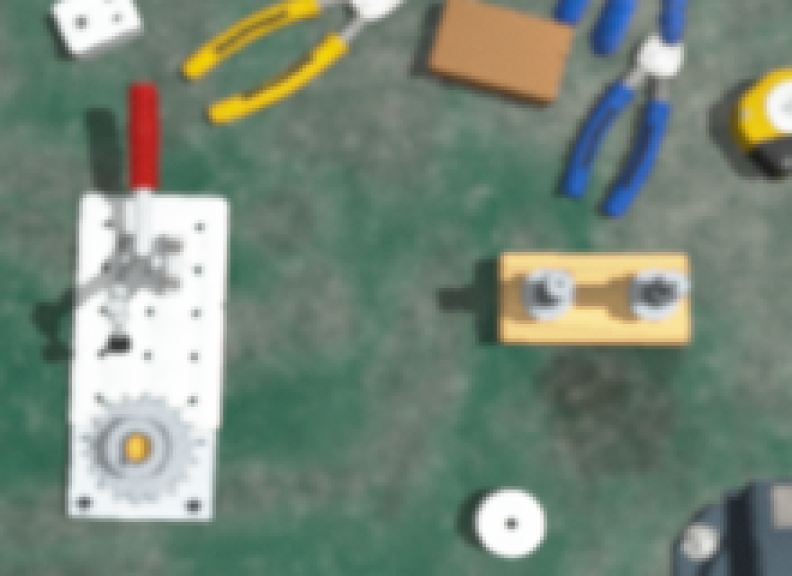

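```bash
cat > b.py <<'E'
from h import *
np.set_printoptions(precision=2,suppress=True)
a=cv2.imread('pics/scene0.png');b=cv2.imread('pics/top0.png')
def crop(i,u,v,h,f): return cv2.resize(i[v-h:v+h,u-h:u+h],None,fx=f,fy=f,interpolation=cv2.INTER_LANCZOS4)
m=np.vstack([np.hstack([crop(a,277,285,18,8),crop(a,313,177,18,8)]),np.hstack([crop(b,217,254,18,8),crop(b,363,210,18,8)])])
cv2.imwrite('pics/m1.png',m)
C={'top':dict(K=[[385.546641132605,0,277.93866603478125],[0,385.546641132605,210.30507678863134],[0,0,1]],xyz=[468.8564306073706,-170.11688738245243,958.8843748497396],rotation=[0.0924283598964228,-0.08107316031587428,-1.5932410631195804]),
'scene':dict(K=[[519.0505709244363,0,277.43966436985943],[0,519.0505709244363,204.68187525961417],[0,0,1]],xyz=[140.12696260487118,619.7631939967184,480.7958562900634],rotation=[0.35197975648917845,-1.498381668775284,-2.253164384782475])}
t,s=C['top'],C['scene']
cr=[(68,518),(212,521),(228,199),(82,195)]
print("corners",[atz(t,(180+u/3.6,130+v/3.6),12) for u,v in cr])
cs=[(110,415),(377,522),(445,440)]
print("scene corners",[atz(s,(130+u/2.4,110+v/2.4),z) for (u,v),z in zip(cs,(12,12,12))])
g,e=tri([ray(t,(218.2,166.3)),ray(s,(178.3,234.3))]);print("grip",g,e)
h,e=tri([ray(t,(218.5,205.2)),ray(s,(211.3,257))]);print(h)
for p in [(465,-20,40)]: print(proj(t,p),proj(s,p))
print(R.from_rotvec(bot.get_obs()['eef_rot']).as_matrix())
E
python3 b.py
```

```text
corners [array([422.88,  31.27,  12.  ]), array([418.62, -66.  ,  12.  ]), array([638.43, -79.85,  12.  ]), array([643.8,  21.3,  12. ])]
scene corners [array([640.33,  25.69,  12.  ]), array([419.06,  44.76,  12.  ]), array([420.09, -60.91,  12.  ])]
grip [673.3  -27.83  73.06] [0.9, 0.9]
[590.49 -20.73  52.03]
[217.96 256.04] [280.19 283.11]
[[ 0.9   0.43 -0.  ]
 [ 0.43 -0.9  -0.  ]
 [-0.    0.   -1.  ]]
```

View pics/m1.png

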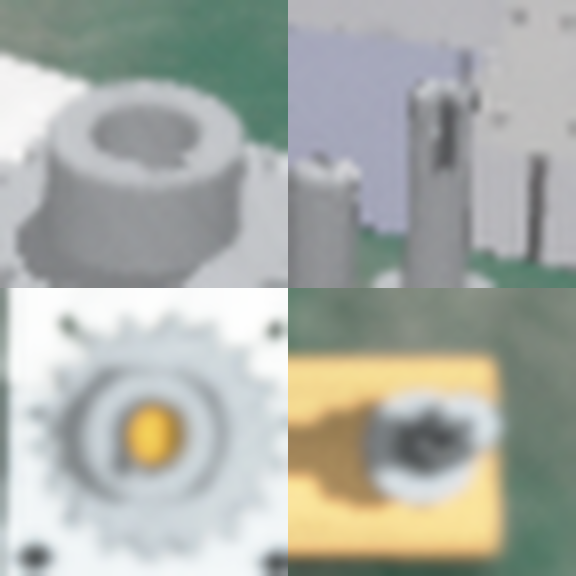

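Two shafts stand in the rack. The slot on the far one (right in the top view, about px 363,210) marks it as the keyed shaft. The lever is open, with its red handle at about top px (218,166). The keyway seems to point to world yaw 150°, the shaft's slot to about 125°. Turn and move to the handle.

```bash
python3 -m crank '[[0.7,[0,0,0],7.1],[0.7,[0,0,0],7.1],[0.7,[0,0,0],7.1],[0.7,[0,0,0],7.1],[0.7,[2.3,-3.0,0],0],[0.7,[2.3,-3.0,0],0],[0.7,[2.3,-3.0,0],0],[0.7,[2.3,-3.0,0],0],[0.7,[2.3,-3.0,0],0],[0.7,[2.3,-3.0,0],0],[0.7,[2.3,-3.0,0],0],[0.7,[2.3,-3.0,0],0]]' 25; python3 -m crank '[[0.7,[2.3,-3.0,0],0],[0.7,[2.3,-3.0,0],0],[0.7,[2.3,-3.0,0],0],[0.7,[2.3,-3.0,0],0],[0.7,[2.3,-3.0,0],0],[0.7,[2.3,-3.0,0],0],[0.7,[2.3,-3.0,0],0],[0.7,[2.3,-3.0,0],0],[0.7,[2.3,-3.0,0],0],[0.7,[0,0,0],0],[0.7,[0,0,0],0]]'
cat > st.py <<'E'
from h import *
import sys
np.set_printoptions(precision=2,suppress=True)
o=bot.get_obs();M=R.from_rotvec(o['eef_rot']).as_matrix()
print(o['time_s'],o['eef_pos'],'yaw',np.degrees(np.arctan2(M[1,0],M[0,0])),'F',o['force'],'T',o['torque'],'gap',o['finger_gap'],'grip',o['grip_force'],'q',o['joint_pos'],'tilt',M[:,2])
if len(sys.argv)>3:
    t=np.array([float(v) for v in sys.argv[1:4]]);print('tool shift cm',M.T@(t-o['eef_pos'])/10)
E
python3 st.py 670 -28.5 225
```

```text
time_s: 2.1
eef_pos: [443.9, -287.6, 404.9]
eef_rot: [3.14, -0.082, 0.001]
force: [1.3, 0.3, 0.4]
finger_gap: 0.701
grip_force: 0.0
time_s: 3.02
eef_pos: [664.8, -28.5, 403.9]
eef_rot: [3.141, -0.076, -0.001]
force: [-0.4, -1.5, -0.4]
finger_gap: 0.7
grip_force: 0.0
3.0167 [664.75 -28.51 403.86] yaw -2.7841263231941977 F [-0.36 -1.54 -0.36] T [ 0.03  0.04 -0.02] gap 0.700076823075581 grip 0.0 q [-0.15  0.41  1.3  -0.    1.43  1.47] tilt [-0. -0. -1.]
tool shift cm [ 0.54 -0.03 17.89]
```

```bash
python3 -m crank '[[0.7,[0.3,0,4.0],0],[0.7,[0.2,0,4.0],0],[0.7,[0,0,4.0],0],[0.7,[0,0,3.0],0],[0.7,[0,0,2.0],0],[0.7,[0,0,0.9],0],[0.7,[0,0,0],0],[0.7,[0,0,0],0]]' 25
cat > pic.py <<'E'
from h import *
import sys
c=viewer.camera(sys.argv[1]);u,v,h=map(int,sys.argv[3:6]);cv2.imwrite(f'pics/{sys.argv[2]}.png',cv2.resize(c["pixels"][max(0,v-h):v+h,max(0,u-h):u+h],None,fx=300/h,fy=300/h,interpolation=cv2.INTER_LANCZOS4)); np.save(f'pics/{sys.argv[2]}.npy',c["pixels"])
E
python3 pic.py scene lev 190 230 75; python3 st.py 670 -28.5 225
```

```text
time_s: 3.68
eef_pos: [668.9, -31.5, 226.5]
eef_rot: [3.14, -0.083, 0.001]
force: [0.3, 0.0, 0.1]
finger_gap: 0.7
grip_force: 0.0
3.7333 [669.34 -31.31 227.48] yaw -3.0130906462865292 F [-0.12  0.13 -1.35] T [ 0.01 -0.06 -0.  ] gap 0.6970873289336368 grip 0.0 q [-0.15  0.55  1.53 -0.    1.06  1.47] tilt [ 0. -0. -1.]
tool shift cm [ 0.05 -0.28  0.25]
```

View pics/lev.png

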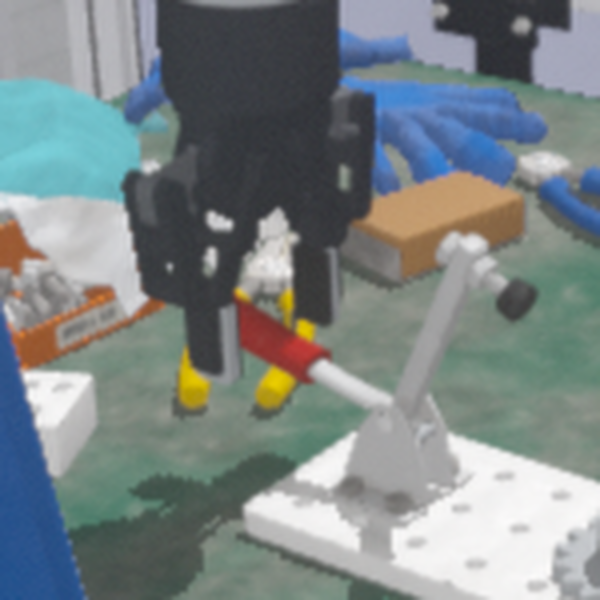

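The fingers (crop px 215,330 and 320,280) straddle the red handle at the right height. Close.

```bash
python3 -m crank '[[0.5,[0,-0.2,0.1],0],[0.3,[0,0,0],0],[0.1,[0,0,0],0],[0.1,[0,0,0],0],[0.1,[0,0,0],0],[0.1,[0,0,0],0],[0.1,[0,0,0],0]]' 25; python3 st.py 670 -28.5 225
```

```text
time_s: 4.32
eef_pos: [669.4, -28.6, 225.4]
eef_rot: [3.14, -0.081, 0.003]
force: [1.4, -0.8, 2.8]
finger_gap: 0.242
grip_force: 24.4
4.3167 [669.39 -28.63 225.38] yaw -2.968440026258701 F [ 1.38 -0.76  2.8 ] T [-0.11 -0.17  0.  ] gap 0.2415947801338692 grip 24.408903513103724 q [-0.15  0.55  1.53 -0.    1.06  1.48] tilt [ 0. -0. -1.]
tool shift cm [ 0.06 -0.02  0.04]
```

```bash
python3 -m crank '[[0.1,[-0.22,0,-0.7],0],[0.1,[-0.28,0,-0.67],0],[0.1,[-0.34,0,-0.64],0],[0.1,[-0.38,0,-0.61],0],[0.1,[-0.44,0,-0.57],0],[0.1,[-0.48,0,-0.53],0],[0.1,[-0.53,0,-0.48],0],[0.1,[-0.57,0,-0.44],0],[0.1,[-0.61,0,-0.38],0],[0.1,[-0.64,0,-0.34],0]]' 40; python3 st.py
```

```text
time_s: 5.15
eef_pos: [627.5, -26.5, 279.2]
eef_rot: [3.14, -0.082, 0.019]
force: [9.8, -0.5, -1.6]
finger_gap: 0.232
grip_force: 39.9
5.15 [627.48 -26.46 279.21] yaw -3.0014706139369514 F [ 9.82 -0.54 -1.57] T [-0.05 -1.8  -0.04] gap 0.23152323667498295 grip 39.869638346135616 q [-0.15  0.44  1.58  0.    1.11  1.47] tilt [ 0.01 -0.   -1.  ]
```

```bash
python3 -m crank '[[0.1,[-0.5,0,-0.2],0],[0.1,[-0.5,0,-0.17],0],[0.1,[-0.5,0,-0.14],0],[0.1,[-0.5,0,-0.1],0],[0.1,[-0.4,0,-0.06],0],[0.1,[0,0,0],0]]' 40; python3 st.py; python3 pic.py scene lev2 230 245 75
```

```text
time_s: 5.65
eef_pos: [602.6, -25.1, 288.3]
eef_rot: [3.14, -0.082, 0.019]
force: [3.7, 0.9, 10.2]
finger_gap: 0.238
grip_force: 46.0
5.65 [602.59 -25.06 288.34] yaw -2.992127659396608 F [ 3.65  0.86 10.24] T [ 0.05 -1.02  0.03] gap 0.23787204814187993 grip 46.049074307084084 q [-0.16  0.4   1.62  0.    1.11  1.47] tilt [ 0.01 -0.   -1.  ]
```

View pics/lev2.png

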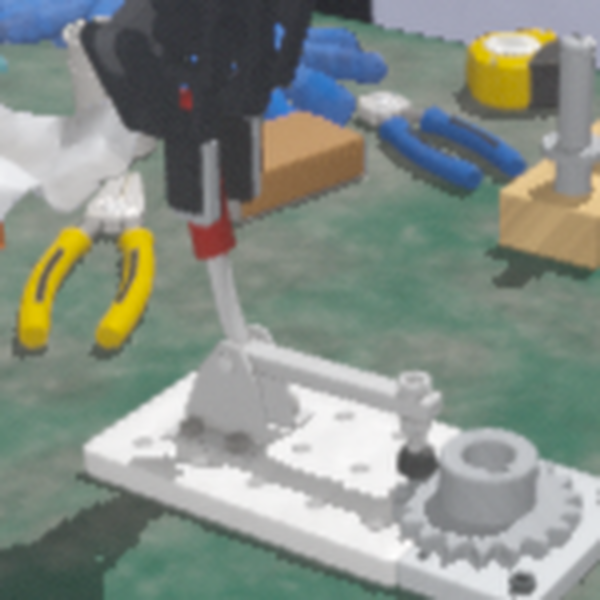

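The bar lies down, with the pad at or nearly on the sprocket (crop px 415,465). A bit more push, then open and look.

```bash
python3 -m crank '[[0.1,[-0.3,0,0],0],[0.1,[-0.2,0,0],0],[0.1,[0,0,0],0]]' 40; python3 st.py;  python3 -m crank '[[0.7,[0.2,0,0],0],[0.8,[0.2,0,0],0],[0.8,[0,0,0],0],[0.8,[0,0,0],0],[0.8,[0,0,-2],0],[0.8,[0,0,-4],0],[0.8,[0,0,-4],0],[0.8,[0,0,-4],0]]' 40;python3 pic.py scene lev3 230 245 75
python3 - <<'E'
from h import *
c=[viewer.camera(n) for n in('scene','top')]
r=[spot_point('lever_grip',x) for x in c]
for x in r: print([(np.round(y['xy'],1),y['score']) for y in x[:2]])
print(tri([ray(a,b[0]['xy']) for a,b in zip(c,r)]))
E
```

```text
time_s: 5.95
eef_pos: [599.6, -25.0, 288.7]
eef_rot: [3.14, -0.083, 0.029]
force: [8.9, 0.7, 5.8]
finger_gap: 0.231
grip_force: 46.2
5.95 [599.64 -24.97 288.68] yaw -3.014135486554601 F [8.88 0.7  5.76] T [ 0.08 -1.8   0.  ] gap 0.23063532853568078 grip 46.24171681702137 q [-0.16  0.39  1.63  0.    1.1   1.46] tilt [ 0.02 -0.   -1.  ]
time_s: 6.62
eef_pos: [598.4, -24.8, 425.4]
eef_rot: [-3.14, 0.082, 0.006]
force: [0.6, 0.2, -0.0]
finger_gap: 0.803
grip_force: 0.0
[(array([205.5, 210.7]), 0.8), (array([277.4, 300.7]), 0.18)]
[(array([216.5, 191.2]), 0.92)]
(array([608.93210679, -30.53361166, 130.47936291]), [3.8, 3.8])
```

View pics/lev3.png

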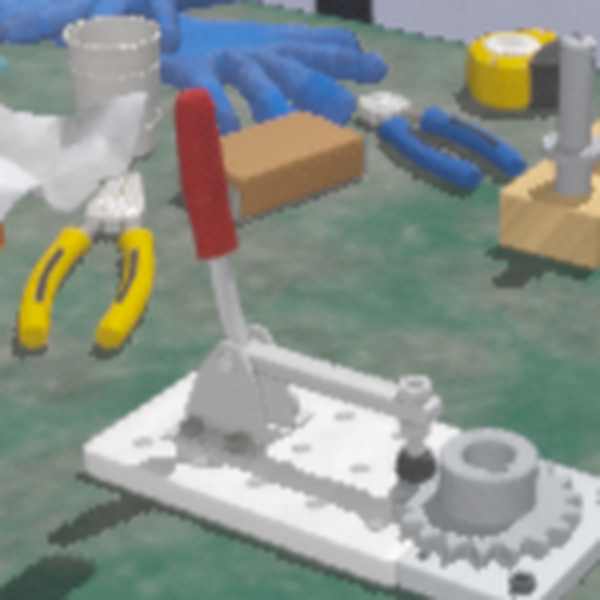

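Clamp shut, handle upright, pad on the sprocket. Turn to yaw 90° for the shaft.

```bash
python3 -m crank '[[0.8,[0,0,0],-7.1],[0.8,[0,0,0],-7.1],[0.8,[0,0,0],-7.1],[0.8,[0,0,0],-7.1],[0.8,[0,0,0],-7.1],[0.8,[0,0,0],-7.1],[0.8,[0,0,0],-7.1],[0.8,[0,0,0],-7.1],[0.8,[0,0,0],-7.1],[0.8,[0,0,0],-7.1],[0.8,[0,0,0],-7.1],[0.8,[0,0,0],-7.1]]'; python3 -m crank '[[0.8,[0,0,0],-7.0],[0.8,[0,0,0],-0.8],[0.8,[0,0,0],0]]';python3 st.py 565 -364.5 243
python3 - <<'E'
from h import *
c=[viewer.camera(n) for n in('scene','top')]
for l in('keyed_shaft_grip','plain_shaft_grip','collar_face','hub_face'):
  r=[spot_point(l,x) for x in c]
  print(l,[[(np.round(y['xy'],1).tolist(),round(y['score'],2)) for y in x[:2]] for x in r])
  if all(r): print(tri([ray(a,b[0]['xy']) for a,b in zip(c,r)]))
for o in [(218.1,254.5)]:
  print(atz(c[1],o,40), atz(c[0],(277.1,283.9),40))
E
```

```text
time_s: 7.87
eef_pos: [598.6, -24.8, 422.1]
eef_rot: [-2.357, -2.07, 0.006]
force: [-0.2, -0.0, -0.1]
finger_gap: 0.8
grip_force: 0.0
time_s: 8.12
eef_pos: [598.8, -24.9, 422.9]
eef_rot: [-2.221, -2.217, 0.004]
force: [-0.6, 0.4, 0.3]
finger_gap: 0.805
grip_force: 0.0
8.1167 [598.75 -24.89 422.89] yaw 89.89236167972764 F [-0.59  0.44  0.34] T [ 0.03 -0.01  0.01] gap 0.8050081345760868 grip 0.0 q [-0.16  0.3   1.42 -0.    1.42 -0.16] tilt [-0.  0. -1.]
tool shift cm [-33.98  -3.24  17.98]
keyed_shaft_grip [[([314.5, 179.7], 0.79)], [([362.5, 207.9], 0.76)]]
(array([ 562.21933705, -357.70592413,   91.25346   ]), [3.6, 3.6])
plain_shaft_grip [[([295.6, 189.0], 0.73)], [([334.2, 210.9], 0.56)]]
(array([ 565.12492264, -290.03057799,   91.07996035]), [5.2, 5.2])
collar_face [[([313.0, 199.3], 0.69)], [([361.0, 209.6], 0.39)]]
(array([ 564.88707194, -363.96636667,   42.23290361]), [2.4, 2.4])
hub_face [[([278.8, 281.9], 0.98)], [([216.7, 252.8], 0.96)]]
(array([470.06817837, -18.59526143,  41.8356477 ]), [2.9, 2.9])
[468.61501758 -20.35390676  40.        ] [468.2055347  -15.45495744  40.        ]
```

```bash
python3 -m crank '[[0.8,[-3.74,-0.38,0],0],[0.8,[-3.74,-0.38,0],0],[0.8,[-3.74,-0.38,0],0],[0.8,[-3.74,-0.38,0],0],[0.8,[-3.74,-0.38,0],0],[0.8,[-3.74,-0.38,0],0],[0.8,[-3.74,-0.38,0],0],[0.8,[-3.74,-0.38,0],0],[0.8,[-3.74,-0.38,0],0],[0.8,[0,0,2],0],[0.8,[0,0,3],0],[0.8,[0,0,3],0]]'; python3 -m crank '[[0.8,[0,0,1.6],0],[0.8,[0,0,0],0],[0.8,[0,0,0],0]]'; python3 st.py 563.8 -362 243; python3 pic.py scene sh 313 190 60
```

```text
time_s: 9.62
eef_pos: [564.9, -362.9, 345.1]
eef_rot: [2.221, 2.217, 0.001]
force: [-0.4, 0.2, -0.5]
finger_gap: 0.8
grip_force: 0.0
time_s: 9.87
eef_pos: [565.0, -361.6, 328.4]
eef_rot: [-2.22, -2.22, 0.0]
force: [0.3, 0.2, -0.4]
finger_gap: 0.803
grip_force: 0.0
9.8667 [ 565.01 -361.57  328.36] yaw 90.01448198494349 F [ 0.25  0.16 -0.39] T [-0.    0.01  0.05] gap 0.8033291330499809 grip 0.0 q [-0.67  0.46  1.4  -0.    1.28 -0.67] tilt [-0.  0. -1.]
tool shift cm [-0.05 -0.11  8.54]
```

View pics/sh.png

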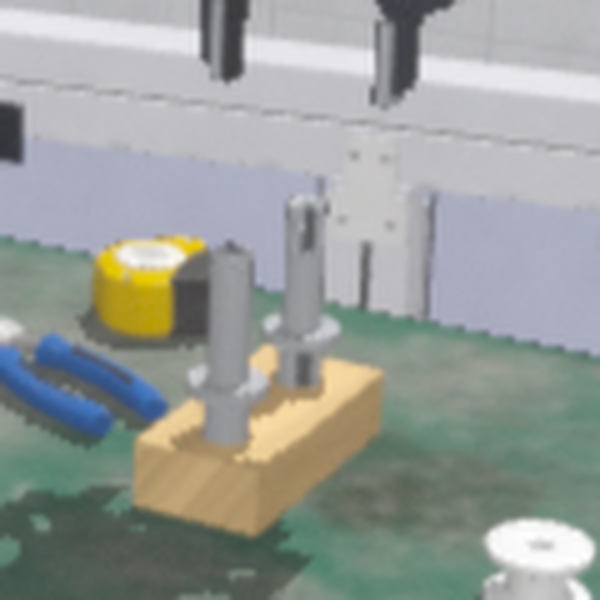

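The slot (px 308,225) and the key below the collar (px 302,370) face the camera, so key yaw is about 118°. The fingers are lined up over the shaft. Descend and grip.

```bash
python3 -m crank '[[0.8,[-0.05,-0.1,2],0],[0.8,[0,0,3],0],[0.8,[0,0,2.5],0],[0.8,[0,0,1],0],[0.6,[0,0,0],0],[0.4,[0,0,0],0],[0.3,[0,0,0],0],[0.1,[0,0,0],0],[0.1,[0,0,0],0],[0.1,[0,0,0],0],[0.1,[0,0,0],0]]' 40; python3 st.py 563.8 -362 243
```

```text
time_s: 10.83
eef_pos: [564.1, -362.6, 246.3]
eef_rot: [2.219, 2.22, -0.001]
force: [-2.4, -0.3, 5.9]
finger_gap: 0.203
grip_force: 38.6
10.8333 [ 564.06 -362.56  246.34] yaw 90.04088454761875 F [-2.35 -0.31  5.9 ] T [-0.06  0.52  0.03] gap 0.2025004963482103 grip 38.617063164711 q [-0.67  0.53  1.51 -0.    1.1  -0.67] tilt [ 0. -0. -1.]
tool shift cm [ 0.06 -0.03  0.33]
```

```bash
python3 -m crank '[[0.1,[0,0,0],0],[0.1,[0,0,-1],0],[0.1,[0,0,-2],0],[0.1,[0,0,-3],0],[0.1,[0,0,-3],0],[0.1,[0,0,-3],0],[0.1,[0,0,-1],0],[0.1,[0,0,0],0],[0.1,[0,0,0],0]]' 70; python3 st.py 469 -17.5 330
```

```text
time_s: 11.58
eef_pos: [563.9, -361.8, 373.6]
eef_rot: [-2.221, -2.222, -0.0]
force: [0.6, -0.2, -3.1]
finger_gap: 0.192
grip_force: 67.9
11.5833 [ 563.88 -361.75  373.61] yaw 90.02931789881266 F [ 0.64 -0.24 -3.07] T [0.03 0.04 0.01] gap 0.19199128546833938 grip 67.9286241531372 q [-0.67  0.44  1.34  0.    1.37 -0.67] tilt [ 0.  0. -1.]
tool shift cm [34.43 -9.47  4.37]
```

```bash
python3 -m crank '[[0.1,[3.44,-0.95,0],0],[0.1,[3.44,-0.95,0],0],[0.1,[3.44,-0.95,0],0],[0.1,[3.44,-0.95,0],0],[0.1,[3.44,-0.95,0],0],[0.1,[3.44,-0.95,0],0],[0.1,[3.44,-0.95,0],0],[0.1,[3.44,-0.95,0],0],[0.1,[3.44,-0.95,0],0],[0.1,[3.44,-0.95,0],0],[0.1,[0,0,0],-7],[0.1,[0,0,0],-7]]'; python3 -m crank '[[0.1,[0,0,2],-7],[0.1,[0,0,2],-7],[0.1,[0,0,1],-4],[0.1,[0,0,0],0],[0.1,[0,0,0],0]]'; python3 st.py 469 -17.5 330;  python3 pic.py scene ap 277 260 45
python3 - <<'E'
from h import *
c=[viewer.camera(n) for n in('scene','top')]
for l in('collar_face','hub_face','keyed_shaft_grip'):
  r=[spot_point(l,x) for x in c]
  print(l,[[(np.round(y['xy'],1).tolist(),round(y['score'],2)) for y in x[:2]] for x in r])
E
```

```text
time_s: 12.58
eef_pos: [467.1, -15.8, 371.5]
eef_rot: [-1.919, -2.481, 0.003]
force: [0.5, -1.3, -2.0]
finger_gap: 0.193
grip_force: 68.0
time_s: 13.0
eef_pos: [468.0, -17.9, 321.9]
eef_rot: [-1.523, -2.742, 0.002]
force: [-0.5, -0.8, -2.1]
finger_gap: 0.195
grip_force: 68.1
13.0 [468.05 -17.88 321.92] yaw 121.91442117411964 F [-0.46 -0.82 -2.07] T [-0.03 -0.03  0.01] gap 0.19487232039489377 grip 68.10173749923706 q [-0.19  0.18  1.85  0.    1.11 -0.74] tilt [-0.01  0.   -1.  ]
tool shift cm [-0.02  0.1  -0.81]
collar_face [[([279.2, 239.6], 0.55)], []]
hub_face [[([279.8, 283.2], 0.94), ([275.8, 300.0], 0.65)], [([215.2, 256.4], 0.82)]]
keyed_shaft_grip [[([281.6, 212.8], 0.81)], []]
```

View pics/ap.png

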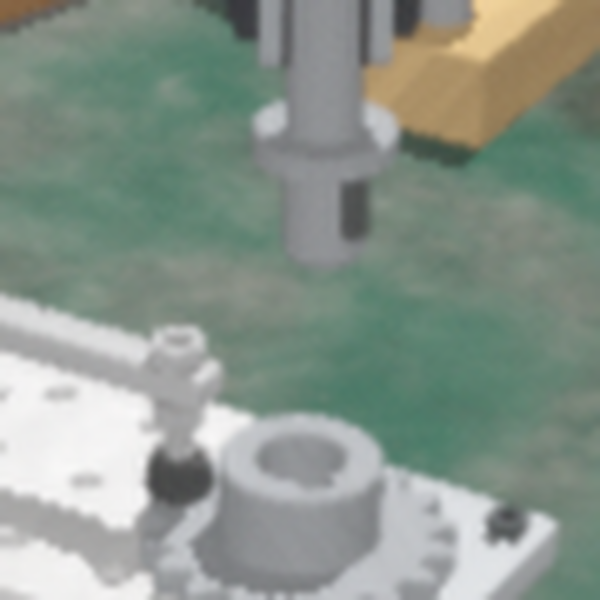

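The key (crop px 356,210) points right of the camera. The keyway notch shows near (338,480), lower right of the bore at (301,463), so they are nearly in line. Work out the shaft-to-bore offset in the same camera.

Run:
```python
from h import *
np.set_printoptions(precision=1,suppress=True)
s=viewer.camera('scene');t=viewer.camera('top')
print('end',atz(s,(280,253.2),97.6),'bore',atz(s,(277.15,284.4),40), 'collar',atz(s,(279.2,239.6),124.6))
a=cv2.imread('pics/top0.png') 
print('top old bore',atz(t,(218.1,254.5),40),'spot',atz(t,(216,254.6),40))
# shaft in rack by the same top cam
print('rack shaft, top', atz(t,(362.5,207.9),88),atz(t,(365.3,208.3),88))
b=np.load('pics/ap.npy')
cv2.imwrite('pics/m2.png',np.hstack([cv2.resize(b[270:300,262:292],None,fx=12,fy=12,interpolation=2),cv2.resize(b[230:260,265:295],None,fx=12,fy=12,interpolation=2)]))
```

```text
end [463.3 -13.9  97.6] bore [467.4 -14.2  40. ] collar [461.7  -7.  124.6]
top old bore [468.6 -20.4  40. ] spot [468.5 -15.4  40. ]
rack shaft, top [ 566. -357.   88.] [ 564.9 -363.3   88. ]
```

View pics/m2.png

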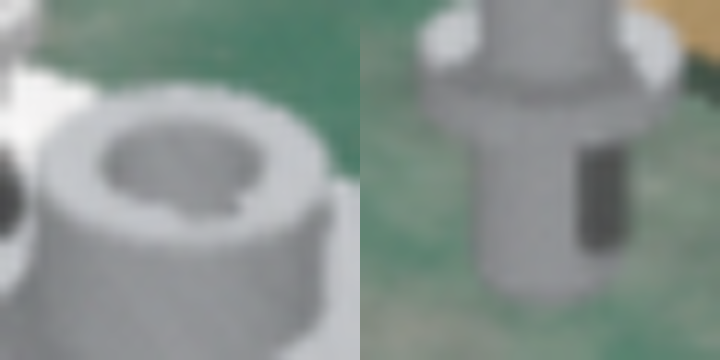

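The key sits at yaw about 150°, the keyway at about 143°. The shaft is about 4 mm too far right in the image, along tool −y. Correct and come down near the mouth.

```bash
python3 -m crank '[[0.1,[-0.1,0.36,1],4],[0.1,[0,0,2],3],[0.1,[0,0,1.5],0],[0.1,[0,0,0.5],0],[0.1,[0,0,0],0],[0.1,[0,0,0],0],[0.1,[0,0,0],0]]'; python3 st.py 469 -17.5 264
python3 pic.py scene ap2 277 270 30
```

```text
time_s: 14.13
eef_pos: [473.0, -17.1, 274.9]
eef_rot: [1.686, 2.648, 0.001]
force: [-0.4, -0.4, -1.8]
finger_gap: 0.19
grip_force: 68.1
14.1333 [473.04 -17.13 274.9 ] yaw 115.02972040590359 F [-0.37 -0.35 -1.81] T [ 0.04 -0.04  0.  ] gap 0.1898641147292733 grip 68.10611486434937 q [-0.18  0.24  1.91 -0.    0.99 -0.62] tilt [ 0. -0. -1.]
tool shift cm [ 0.14 -0.38  1.09]
```

View pics/ap2.png

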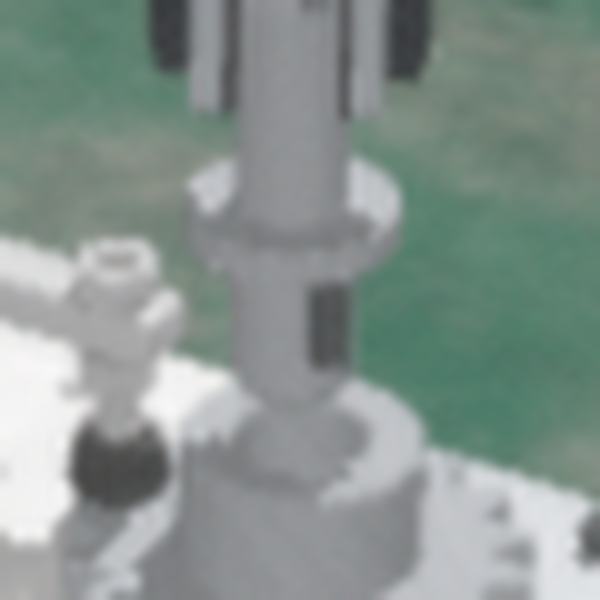

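The journal is centred at px 292 and the bore at px 305, so the shaft is 2 mm left of the bore. Depth agrees. Shift back and lower gently.

```bash
python3 -m crank '[[0.1,[-0.1,-0.2,0],0],[0.1,[0,0,0.4],0],[0.1,[0,0,0.4],0],[0.1,[0,0,0.4],0],[0.1,[0,0,0.3],0],[0.1,[0,0,0],0],[0.1,[0,0,0],0]]'; python3 st.py
```

```text
time_s: 14.77
eef_pos: [471.5, -18.9, 258.7]
eef_rot: [1.687, 2.649, 0.0]
force: [1.4, -1.0, -2.8]
finger_gap: 0.192
grip_force: 67.9
14.7667 [471.46 -18.87 258.75] yaw 115.02786471891906 F [ 1.39 -1.03 -2.77] T [-0.09 -0.25 -0.06] gap 0.1923551164159894 grip 67.91722655296326 q [-0.19  0.26  1.94 -0.    0.94 -0.62] tilt [ 0. -0. -1.]
```

Journal is in the bore with little side force. Go on to the key's contact.

```bash
python3 -m crank '[[0.1,[0,0,0.3],0],[0.1,[0,0,0.2],0],[0.1,[0,0,0.1],0],[0.1,[0,0,0],0]]'; python3 st.py
```

```text
time_s: 15.1
eef_pos: [471.6, -18.9, 253.9]
eef_rot: [1.686, 2.649, 0.001]
force: [-0.6, 0.1, 7.2]
finger_gap: 0.189
grip_force: 69.4
15.1 [471.55 -18.88 253.94] yaw 115.03679749627726 F [-0.57  0.09  7.17] T [-0.03  0.07 -0.02] gap 0.18873850150968047 grip 69.38006401062012 q [-0.19  0.26  1.95 -0.    0.93 -0.62] tilt [ 0. -0. -1.]
```

Key rests on the hub face (9 N at z≈254). Turn to search, starting towards +yaw.

```bash
for i in 1; do python3 -m crank '[[0.1,[0,0,0.03],-3],[0.1,[0,0,0],-3]]'; python3 -m crank '[[0.1,[0,0,0],-3],[0.1,[0,0,0],-3]]';  python3 -m crank '[[0.1,[0,0,0],-3],[0.1,[0,0,0],-3]]'; done; python3 st.py
```

```text
time_s: 15.27
eef_pos: [471.9, -18.6, 254.0]
eef_rot: [1.543, 2.734, 0.003]
force: [1.1, 1.6, 6.6]
finger_gap: 0.191
grip_force: 69.0
time_s: 15.43
eef_pos: [472.2, -18.4, 254.1]
eef_rot: [1.398, 2.81, 0.004]
force: [1.5, 2.5, 6.8]
finger_gap: 0.194
grip_force: 68.9
time_s: 15.6
eef_pos: [472.3, -18.3, 254.2]
eef_rot: [1.249, 2.879, 0.005]
force: [1.1, 3.1, 7.2]
finger_gap: 0.193
grip_force: 69.0
15.6 [472.33 -18.34 254.2 ] yaw 133.09870274159098 F [1.15 3.13 7.22] T [ 0.61 -0.2  -0.08] gap 0.19344061066111942 grip 68.96425008773804 q [-0.19  0.26  1.94  0.    0.93 -0.94] tilt [ 0.  0. -1.]
```

```bash
python3 -m crank '[[0.1,[0,0,0.05],5],[0.1,[0,0,0],5],[0.1,[0,0,0],5]]'; python3 -m crank '[[0.1,[0,0,0],4],[0.1,[0,0,0],4]]';  python3 -m crank '[[0.1,[0,0,0],3],[0.1,[0,0,0],3]]';  python3 -m crank '[[0.1,[0,0,0],3],[0.1,[0,0,0],3]]';python3 -m crank '[[0.1,[0,0,0],3],[0.1,[0,0,0],3]]'; python3 st.py
```

```text
time_s: 15.85
eef_pos: [471.9, -19.6, 254.0]
eef_rot: [1.619, 2.687, -0.001]
force: [0.1, -3.3, 10.0]
finger_gap: 0.189
grip_force: 69.6
time_s: 16.02
eef_pos: [471.7, -19.6, 253.7]
eef_rot: [1.802, 2.569, -0.002]
force: [0.1, -3.4, 7.3]
finger_gap: 0.191
grip_force: 69.5
time_s: 16.18
eef_pos: [471.3, -19.0, 252.5]
eef_rot: [1.936, 2.473, 0.0]
force: [1.9, -0.6, -2.2]
finger_gap: 0.19
grip_force: 68.2
time_s: 16.35
eef_pos: [471.2, -19.0, 252.2]
eef_rot: [2.063, 2.368, -0.0]
force: [0.3, -0.8, -1.5]
finger_gap: 0.193
grip_force: 68.2
time_s: 16.52
eef_pos: [471.0, -19.1, 252.1]
eef_rot: [2.183, 2.258, -0.002]
force: [0.0, -1.8, -1.2]
finger_gap: 0.191
grip_force: 68.2
16.5167 [471.04 -19.12 252.13] yaw 91.92911642034123 F [ 0.04 -1.77 -1.24] T [-0.49 -0.07  0.06] gap 0.1906451231908717 grip 68.22912812232971 q [-0.19  0.27  1.95 -0.    0.93 -0.22] tilt [-0. -0. -1.]
```

It dropped into the keyway near yaw 105°. Ease the turn back a little and push down.

```bash
python3 -m crank '[[0.1,[0,0,0],-4],[0.1,[0,0,0.2],0],[0.1,[0,0,0.2],0],[0.1,[0,0,0],0]]'; python3 -m crank '[[0.1,[0,0,0.2],0],[0.1,[0,0,0.2],0],[0.1,[0,0,0],0]]'; python3 st.py
```

```text
time_s: 16.85
eef_pos: [471.2, -18.9, 247.8]
eef_rot: [2.102, 2.334, -0.0]
force: [1.3, -1.6, -4.1]
finger_gap: 0.194
grip_force: 68.0
time_s: 17.1
eef_pos: [471.2, -18.9, 244.4]
eef_rot: [2.101, 2.335, -0.0]
force: [0.4, -0.8, 3.3]
finger_gap: 0.191
grip_force: 68.6
17.1 [471.25 -18.9  244.41] yaw 96.01571910605008 F [ 0.45 -0.81  3.3 ] T [-0.31 -0.06  0.02] gap 0.19072342497880498 grip 68.63444924354553 q [-0.19  0.28  1.96 -0.    0.91 -0.29] tilt [ 0. -0. -1.]
```

Touching the plug. Push home.

```bash
python3 -m crank '[[0.1,[0,0,0.2],0],[0.1,[0,0,0.2],0],[0.1,[0,0,0.2],0],[0.1,[0,0,0],0]]' 100; python3 st.py; python3 -m crank '[[0.1,[0,0,0.15],0],[0.1,[0,0,0.15],0],[0.1,[0,0,0],0]]' 100; python3 st.py
```

```text
time_s: 17.43
eef_pos: [471.2, -18.9, 238.8]
eef_rot: [2.101, 2.335, 0.0]
force: [-0.4, -2.1, 6.2]
finger_gap: 0.186
grip_force: 96.8
17.4333 [471.21 -18.89 238.81] yaw 96.02800967449988 F [-0.42 -2.05  6.22] T [-0.27  0.06  0.02] gap 0.1856042187249556 grip 96.84723258018494 q [-0.19  0.28  1.97 -0.    0.89 -0.29] tilt [ 0. -0. -1.]
time_s: 17.68
eef_pos: [471.2, -18.9, 237.6]
eef_rot: [2.1, 2.334, 0.0]
force: [-4.1, -1.6, 20.4]
finger_gap: 0.188
grip_force: 98.5
17.6833 [471.18 -18.91 237.57] yaw 96.03742247476066 F [-4.14 -1.59 20.36] T [-0.22  0.67  0.04] gap 0.18808930025739232 grip 98.54508876800537 q [-0.19  0.29  1.97 -0.    0.89 -0.29] tilt [ 0. -0. -1.]
```

```bash
python3 -m crank '[[0.1,[0,0,0.1],0],[0.1,[0,0,0],0],[0.1,[0,0,0],0],[0.1,[0,0,0],0]]' 100; python3 st.py
python3 - <<'E'
from h import *
c=viewer.camera('scene');t=viewer.camera('top')
for l in('collar_face','hub_face','lever_grip','plain_shaft_grip'):
  print(l,[[(np.round(y['xy'],1).tolist(),round(y['score'],2)) for y in spot_point(l,x)[:1]] for x in (c,t)])
E
```

```text
time_s: 18.02
eef_pos: [471.1, -18.9, 237.5]
eef_rot: [2.1, 2.334, 0.001]
force: [-6.0, -0.9, 26.4]
finger_gap: 0.183
grip_force: 99.1
18.0167 [471.09 -18.89 237.51] yaw 96.04592477146474 F [-6.04 -0.9  26.43] T [-0.13  1.02  0.08] gap 0.18288254715196062 grip 99.07880544662476 q [-0.19  0.29  1.97 -0.    0.89 -0.29] tilt [ 0. -0. -1.]
collar_face [[([276.1, 282.6], 0.81)], []]
hub_face [[([278.7, 281.8], 0.65)], [([216.4, 256.3], 0.59)]]
lever_grip [[([206.6, 211.4], 0.86)], [([215.7, 190.7], 0.77)]]
plain_shaft_grip [[], [([331.8, 207.8], 0.73)]]
```

```bash
python3 -c "from cell import bot; print(bot.job_done())"
```

```text
the job is handed in; nothing more can be done
None
```

I handed the job in at about 18 s: the clamp is shut with its lever released, and the keyed shaft is home in the keyway, still gripped and pressing its collar on the hub with about 26 N at the wrist; the hand-in returned no verdict.

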